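# Third hand at the vee fixture

## Robot

A 6-joint arm with a two-finger parallel gripper is mounted at the origin on the work surface. World frame = base frame: x ahead of the robot, y to its left, z up, the work surface at z = 0. Lengths are in mm, angles in rad, forces in N, time in s.
With the tool pointing down it reaches from about 400 to 825 mm from the base axis. Payload 7 kg.
Tool frame: the origin (TCP) lies between the finger pads; the fingertips stand 8 mm ahead of it and the grasp point (between the pads) lies 11 mm behind it (arm.tips_ahead is the distance from the TCP to the fingertips, in mm); z points along the fingers, y is the line along which they close (so a half turn about z gives the same grasp; the last joint's range is limited). The gripper opens to 88 mm and grips with 3 to 60 N. Pads are 19 mm wide; open, the fingers measure 130 mm over their backs; the gripper's body (78 mm by 193 mm) begins 47 mm behind the grasp point.
Start: joints at [-0.954, 0.359, 0.012, 0, -1.224, -0.288], TCP at [217.935, -638.826, 206.661] pointing down, gripper open.
Joint ranges: [-3.07, 3.07], [-1.43, 2.12], [-1.02, 1.25], [-3.03, 1.67], [-3.05, -0], [-3.03, 3.03]. Speed limits (rad/s): [2.39, 2.39, 3.01, 3.14, 3.14, 3.14].

## Interface

Orientations are given as a rotation vector (axis times angle).
In Python, from rig import arm gives the robot as it stands. The module is installed in compiled form; this text tells all that it offers. Calls block until the motion is done:
- arm.move_pose(position, orientation): joint-space move of the TCP to a pose.
- arm.move_linear(position, rotation=None, rate=150, max_force=None): straight line of the TCP; rotation=None keeps the orientation; rate is the mean speed in mm/s. With max_force (N) it stops when the force on the tool has changed by that much, and returns True; else False.
- arm.goto_joints(angles): joint-space move.
- arm.set_gripper(opening, squeeze=None): finger opening in mm; squeeze is the grip in N (None keeps the last); returns when the fingers have stopped.
- arm.sleep(seconds).
- arm.solve_ik(position, orientation): joint angles nearest the present ones, or None.
- arm.sense(): the state.
- arm.read_camera(name): name is "side" or "top"; returns the picture (400x640x3 uint8, red, green, blue); there is no depth.
- arm.camera_params(name): a dict with "fx", "fy", "cx", "cy" (pixels), "k1" (the pictures are not rectified: a ray, as slopes to the right and down, at radius r is drawn at 1 + k1 r^2 times it, then the intrinsics apply), "position" and "rotation" of the camera in the world. Camera axes: x right, y down, z forward; pixel columns grow to the right and rows downward; lengths in mm; the calibration is good to about 2 mm. A picture is of the moment at which its call begins. camera_params takes no time and is no camera call.
A pose or a line that the arm cannot do raises arm.Unreachable and nothing moves.
- arm.close_job(): hands the job in; it is judged then, once.
Trained networks look in the newest picture that a camera, given by its name, has taken for a name from the list of things; names that differ only in an ending like _2 or _b are one class to them, and where a whole thing is asked for, a point or a joint stands for the part that bears it (a point fixed in the world has none). Each returns a list of dicts, best first, with "score" (0 to 1); they miss things now and then, are a little off and sometimes report something else, mostly with a low value. They report only what shows in the picture. A call takes as long as a camera call. They do not tell look-alikes from the thing itself.
- arm.look_for(query, camera): "bbox" ([centre column, centre row, width, height] as shares, 0 to 1, of the picture: columns of its width, rows of its height, round what is visible of it).
The state is a dict: "clock": time; "joint_positions": joint angles; "joint_velocities": joint speeds; "tau": joint torques, N m; "tool_pos": TCP position; "orientation": TCP orientation; "ft_force": force on the tool from outside, world axes, zero at the start; "wrist_torque": the same for the moment, N m; "finger_gap": finger opening in mm; "gripper_force": force on a finger pad.
Only numpy, scipy, OpenCV 4.12 (cv2) and the standard library are available. Lean on these libraries where they do the work, as an engineer would, in place of code of your own. Each camera call takes 0.05 s, during which the arm holds its last target. There are 200 camera calls.

## Task

Take the loose lid off the parts tub by its finger pull and lay it flat on the bench, right way up and not dropped. Then lift the steel sleeve out of the tub, stand it upright on the vee fixture's base plate and press it home into the vee, against both faces, with a steady push of about 12 N, a few newtons either way, and finish while still holding and pressing it so, because your workmate will then screw the clamp bridge on. Do not drop or topple the sleeve, and leave the bridge, the wrench and the finished sleeves where they are.

Things in the scene. Friction and masses are not known exactly. Their poses are not given: they have to be found in the camera images.
- tub: open-topped aluminium tub, fixed to the bench, on the left or the right; 170 (x) by 160 (y) by 105 mm high outside, walls and floor 4 mm. The lid's finger pull is at its -x edge, towards the robot. Origin: centre of its underside, on the bench; z up
- lid: loose aluminium lid, 0.2 kg, axes along the tub's. Plate 182 (x) by 172 (y) by 4 mm on a flange 156 by 146 mm, 8 mm deep, inside the rim with 3 mm play a side. A black finger pull, 10 mm thick (x), 50 wide (y), stands 24 mm up from the plate at lid x = -80 mm, y = 0. Origin: centre of the flange's underside (plate z = 8 to 12 mm, pull's top 36); 97 mm above the bench when seated, 0 when laid on it
- sleeve: round steel sleeve, 42 mm outside diameter, 90 mm high, about 0.4 kg, a brass bush inside 7 mm below its top edge (nothing can enter it deeper). It stands upright inside the tub, within about 10 mm of its middle, hidden by the lid. Origin: centre of its lower end; z along its axis
- fixture: vee fixture bolted to the bench, on the other side from the tub. Dark steel base plate 12 mm thick, from x = -65 to +75, y = -60 to +60 mm in its own frame. Origin: on the bench, under the axis of a sleeve that is home in the vee. The vee's mouth opens towards its +x (far side of the bench): the sleeve is pressed home towards its -x
- vee_block: rigid aluminium vee block with hardened steel faces, fixed on the base plate: a 90 degree upright vee 17 mm deep and 34 mm wide at the mouth, 50 mm high (top 62 mm above the bench), 96 mm wide (y). Its front face (the mouth's plane) lies at fixture x = -13 mm, its back at x = -46 mm. Its origin is that of the fixture, 12 mm higher
- pad_left: the steel face of the vee on the fixture's +y side, 24 mm wide, part of the vee block, at 45 degrees to the push, so that each face carries 0.5 to 0.7 of a push along the fixture's -x and the two together 1 to 1.4 of it; drag on the base plate takes its share off. Same origin as the vee block
- pad_right: the same on the fixture's -y side; same origin as the vee block
- seat (a point): the point on the top of the base plate where the centre of the sleeve's lower end lies when the sleeve is home, touching both faces of the vee; 12 mm above the bench, at fixture x = 0, y = 0
- bridge: clamp bridge lying on the bench on the mouth side of the fixture, about 115 mm from the seat: dark steel bar 96 by 24 by 8 mm with two feet and two screws pointing up, 44 mm high; leave it. Origin: centre of its underside
- wrench: red-handled ratchet wrench, 220 mm long, lying on the bench towards the far edge; leave it. Origin: near its middle, on the bench
- done_sleeve_a: finished sleeve, 42 by 90 mm, standing on the bench towards the far edge; leave it. Origin: centre of its lower end
- done_sleeve_b: a second finished sleeve like it beside it; leave it. Origin: centre of its lower end
Things that resemble listed ones, but are neither listed nor needed, are in the scene too. Several things look just like the fixture: the one meant starts farthest to the robot's right.

How it is judged (in metres and radians):
On the way, in this order (a step that is already met when the one before it is completed fails the run):
1. the lid lies flat on the bench, let go (height (world z) of lid below 0.008 m and angle between lid's own z axis and vertical below 0.06 rad and contact force between the fingers and lid below 0.1 N and linear speed of lid below 0.03 m/s), for 0.2 s.
2. the sleeve stands upright on the fixture's base plate in front of the vee or in it (z of sleeve in the frame of seat between -0.002 and 0.002 m and horizontal distance between sleeve and seat below 0.06 m and angle between sleeve's own z axis and vertical below 0.1 rad), for 0.1 s.
At the end, for the whole second after the job is handed in: Through the last second the fingers hold the sleeve upright (3 deg), on the base plate (2 mm), axis within 3 mm of the seat; its forces on the two vee faces add up to 6 to 24 N (a push of about 12 N gives 12 to 17), each over 1 N; lid flat on the bench, right way up (8 mm, 3.4 deg) (height (world z) of lid below 0.008 m and angle between lid's own z axis and vertical below 0.06 rad and horizontal distance between sleeve and seat below 0.003 m and z of sleeve in the frame of seat between -0.002 and 0.002 m and angle between sleeve's own z axis and vertical below 0.05 rad and linear speed of sleeve below 0.01 m/s and contact force between sleeve and vee_block between 6 and 24 N and contact force between the fingers and sleeve above 2 N and contact force between sleeve and pad_left above 1 N and contact force between sleeve and pad_right above 1 N); the arm keeps its last pose, push and grip.
It fails at once if the lid or the sleeve dropped or thrown ((linear speed of lid above 0.7 m/s and contact force between the fingers and lid below 0.05 N) or (linear speed of sleeve above 0.7 m/s and contact force between the fingers and sleeve below 0.05 N)).
It fails at once if the sleeve toppled (angle between sleeve's own z axis and vertical above 0.7 rad).
It fails at once if the bridge, the wrench or a finished sleeve pushed more than 20 mm (distance of any of bridge, wrench, done_sleeve_a, done_sleeve_b from where it was at the start of the episode above 0.02 m).
It also fails if it takes over 64 s, if anything falls off the work surface, if the arm or the gripper's body presses on something with over 40 N, if the wrist force passes 120 N, or if a joint passes its speed limit or range.

## Working session

There is one attempt and no reset: what is moved stays moved. The work goes in short steps, each a Python script; the robot and the scene stay as the last script left them, time stands still between calls to the robot, and variables do not carry over. Pictures are saved under pics/ and viewed, at most 10 in all, crops included, and the job is handed in when it is done.

```bash
mkdir -p pics; python3 - <<'E'
from rig import arm
import cv2
for n in("side","top"):
    im=arm.read_camera(n);cv2.imwrite(f"pics/{n}0.png",im[:,:,::-1]);p=arm.camera_params(n);print(n,{k:(v.tolist() if hasattr(v,'tolist') else v) for k,v in p.items()})
    for q in("lid","tub","fixture","vee_block","bridge","done_sleeve_a","wrench"):
        print(q,[(round(d["score"],2),[round(b*s) for b,s in zip(d["bbox"],(640,400,640,400))]) for d in arm.look_for(q,n)])
s=arm.sense();print(s["clock"],s["tool_pos"],s["orientation"],s["ft_force"],arm.tips_ahead)
E
```

```text
side {'fx': 491.87119833800574, 'fy': 491.87119833800574, 'cx': 318.3901623346106, 'cy': 198.52028489213998, 'k1': 0.02080145221844324, 'position': [194.5874598670486, 1016.728173446416, 823.2558426733026], 'rotation': [-0.4773308837047611, 2.5779389857789594, -1.3579693574380398]}
lid [(0.65, [392, 152, 61, 34]), (0.42, [326, 286, 75, 54])]
tub [(0.65, [389, 181, 61, 33])]
fixture [(0.93, [238, 333, 87, 63]), (0.91, [325, 287, 71, 54]), (0.77, [334, 366, 88, 66])]
vee_block [(0.73, [246, 328, 46, 50]), (0.65, [336, 282, 39, 47]), (0.65, [351, 365, 41, 60])]
bridge [(0.56, [287, 265, 27, 26])]
done_sleeve_a [(0.93, [231, 233, 18, 37]), (0.76, [223, 260, 22, 38])]
wrench [(0.84, [267, 210, 75, 18])]
top {'fx': 467.0946560075507, 'fy': 467.0946560075507, 'cx': 320.2349319462962, 'cy': 206.22254585246773, 'k1': 0.0015081558778289876, 'position': [387.01955507350004, 42.23520028536627, 1395.3785771782648], 'rotation': [-2.13530489853872, 2.1166361052168305, -0.1593303403789292]}
lid [(0.66, [446, 252, 82, 74])]
tub [(0.57, [411, 259, 18, 58])]
fixture [(0.8, [194, 277, 51, 52]), (0.63, [264, 246, 54, 55]), (0.55, [203, 201, 48, 55])]
vee_block [(0.96, [188, 292, 39, 18]), (0.74, [261, 258, 33, 19]), (0.73, [197, 212, 38, 18]), (0.66, [251, 164, 11, 20])]
bridge [(0.67, [274, 208, 32, 11])]
done_sleeve_a [(0.71, [283, 149, 20, 23]), (0.7, [251, 165, 13, 19])]
wrench [(0.6, [346, 157, 15, 70]), (0.22, [259, 256, 32, 21])]
0.8 [ 217.92892376 -638.81383209  206.68005147] [-5.14185221e-01  3.09921280e+00 -2.28691760e-05] [ 0.64067033 -0.15951678  1.00246508] 8.0
```

```bash
python3 - <<'E'
import cv2
a=cv2.imread("pics/top0.png");b=cv2.imread("pics/side0.png")
cv2.imwrite("pics/top1.png",cv2.resize(a[110:330,140:540],(800,440),interpolation=2))
cv2.imwrite("pics/side1.png",cv2.resize(b[110:400,140:500],(720,580),interpolation=2))
E
```

```text
(no output)
```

View pics/top1.png

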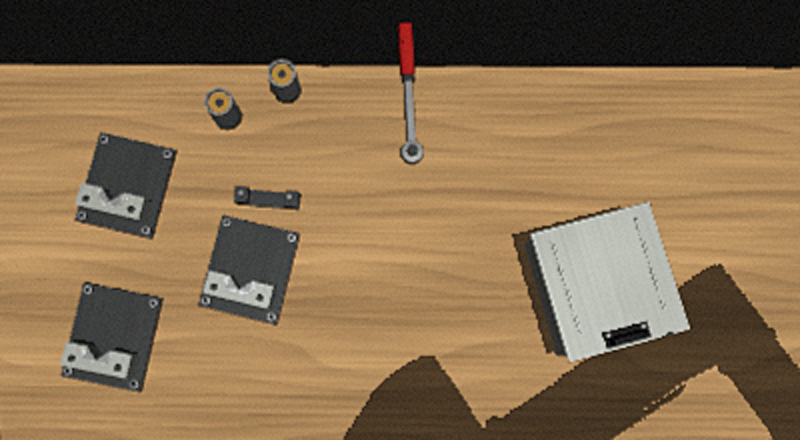

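View pics/side1.png

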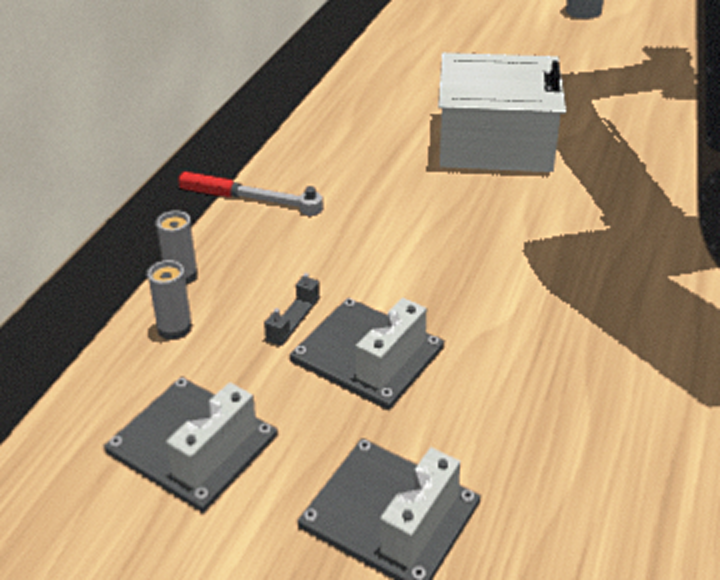

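The top crop shows three look-alike fixtures, on the full picture at (194,277), (264,246) and (203,201). The one farthest to the robot's right is (264,246), and the bridge (274,208) lies on its mouth side, as described. The only lidded tub is at (446,252), with its black pull at about (453,277).

Next is a close crop of the chosen fixture and the lid in both views, for corner measurements.

```bash
python3 - <<'E'
import cv2,numpy as np
a=cv2.imread("pics/top0.png");b=cv2.imread("pics/side0.png")
def crop(im,x0,y0):
    c=cv2.resize(im[y0:y0+75,x0:x0+100],(400,300),interpolation=cv2.INTER_CUBIC)
    for i in range(0,100,10):
        cv2.line(c,(i*4,0),(i*4,4 if i%50 else 10),(0,0,255),1);cv2.putText(c,str(x0+i),(i*4,16),0,.3,(0,0,255))
    for i in range(0,75,10):
        cv2.line(c,(0,i*4),(4,i*4),(0,0,255),1);cv2.putText(c,str(y0+i),(5,i*4+4),0,.3,(0,0,255))
    return c
o=np.vstack([np.hstack([crop(a,214,209),crop(b,280,250)]),np.hstack([crop(a,395,218),crop(b,345,128)])])
cv2.imwrite("pics/zoom.png",o)
E
```

```text
(no output)
```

View pics/zoom.png

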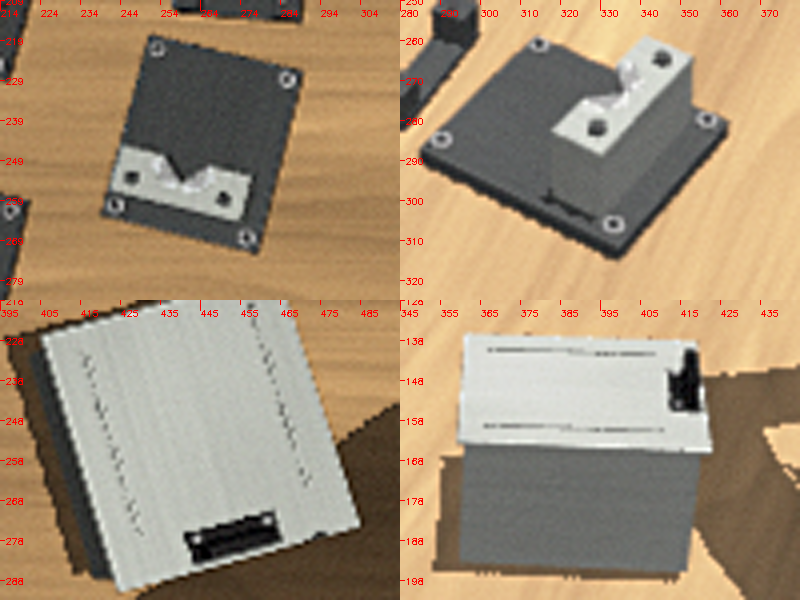

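The zoom shows the chosen fixture with its vee notch at top (260,255), mouth towards the far side. The lid corners read (405.5,227.5), (425.3,290.5), (485.3,273.8) and (465.5,211.5) in the top view, with the pull near (453,277). I'll fit both poses from the two views.

```bash
cat > geo.py <<'E'
import numpy as np,cv2
from scipy.optimize import least_squares
from scipy.spatial.transform import Rotation as R
from rig import arm
P={n:arm.camera_params(n) for n in("side","top")}
def proj(n,X):
    p=P[n];c=(np.atleast_2d(X)-p["position"])@R.from_rotvec(p["rotation"]).as_matrix()
    s=c[:,:2]/c[:,2:];s=s*(1+p["k1"]*(s**2).sum(1,keepdims=True))
    return s*[p["fx"],p["fy"]]+[p["cx"],p["cy"]]
def tri(pt,ps):
    return least_squares(lambda X:np.r_[(proj("top",X)-pt)[0],(proj("side",X)-ps)[0]],[600,0,50]).x
def fit(M,pt,ps,yaw0,c0):
    f=lambda q:M@R.from_euler("z",q[3]).as_matrix().T+q[:3]
    r=least_squares(lambda q:np.r_[(proj("top",f(q))-pt).ravel(),(proj("side",f(q))-ps).ravel()],[*c0,yaw0],x_scale=[100,100,100,1],loss="soft_l1")
    return r.x,r.fun.reshape(2,-1,2)
E
python3 - <<'E'
from geo import *
np.set_printoptions(precision=2,suppress=True)
FM=np.array([[75,60,12],[75,-60,12],[-65,60,12],[-65,-60,12],[-13,48,62],[-13,-48,62],[-46,-48,62],[-46,48,62]],float)
ft=np.array([[251.5,218],[289.5,227],[239.25,262.5],[278.5,271.5],[244.25,245.75],[277,252.75],[274.75,264.25],[241.5,256.5]])
fs=np.array([[285,287],[314.25,259],[334,311.5],[362,281.5],[317.75,282.5],[342,259],[353.25,263.75],[330.25,288.75]])
LM=np.array([[91,86,12],[-91,86,12],[-91,-86,12],[91,-86,12]],float)
lt=np.array([[405.5,227.5],[425.25,290.5],[485.25,273.75],[465.5,211.5]])
ls=np.array([[360,163.25],[422.8,165.2],[419.5,138.75],[361,136.5]])
for M,t,s,c in((FM,ft,fs,[500,200,0]),(LM,lt,ls,[500,-300,97])):
    print([tri(a,b) for a,b in zip(t,s)]);q,f=fit(M,t,s,0,c);print(q,"res",f.tolist() if 0 else np.abs(f).max(),np.sqrt((f**2).mean()))
    for k in(0,1):
        from scipy.optimize import least_squares as L
E
```

```text
[array([584.54, 274.84,   7.21]), array([557.65, 159.6 ,   6.92]), array([451.33, 306.49,   7.92]), array([424.41, 189.56,   2.06]), array([497.24, 284.31,  59.5 ]), array([475.6 , 189.27,  56.63]), array([444.64, 195.37,  56.4 ]), array([465.83, 291.13,  57.77])]
[499.7  233.46  -5.12  -0.23] res 1.2524083228548761 0.4863255374460379
[array([ 546.24, -170.9 ,  104.43]), array([ 374.61, -220.76,  104.49]), array([ 420.17, -385.9 ,  100.76]), array([ 594.18, -338.95,  101.2 ])]
[ 483.75 -279.19   90.5     0.27] res 1.0225038912250284 0.5374475470158878
```

```bash
cat > pts.py <<'E'
from geo import *
np.set_printoptions(precision=3,suppress=True)
FM=np.array([[75,60,12],[75,-60,12],[-65,60,12],[-65,-60,12],[-13,48,62],[-13,-48,62],[-46,-48,62],[-46,48,62]],float)
ft=np.array([[251.5,218],[289.5,227],[239.25,262.5],[278.5,271.5],[244.25,245.75],[277,252.75],[274.75,264.25],[241.5,256.5]])
fs=np.array([[285,287],[314.25,259],[334,311.5],[362,281.5],[317.75,282.5],[342,259],[353.25,263.75],[330.25,288.75]])
LM=np.array([[91,86,12],[-91,86,12],[-91,-86,12],[91,-86,12]],float)
lt=np.array([[405.5,227.5],[425.25,290.5],[485.25,273.75],[465.5,211.5]])
ls=np.array([[360,163.25],[422.8,165.2],[419.5,138.75],[361,136.5]])
E
python3 - <<'E'
from pts import *
for M,t,s,c in((FM,ft,fs,[500,230,0.]),(LM,lt,ls,[485,-280,97.])):
    for W in((1,1),(1,0),(0,1)):
        f=lambda q:M@R.from_euler("z",q[2]).as_matrix().T+[q[0],q[1],c[2]]
        r=least_squares(lambda q:np.r_[W[0]*(proj("top",f(q))-t).ravel(),W[1]*(proj("side",f(q))-s).ravel()],[c[0],c[1],0],x_scale=[100,100,1])
        print(W,r.x,np.sqrt((r.fun**2).mean()))
        if W==(1,1): print(r.fun.reshape(2,-1,2).mean(1))
# calibrate check: TCP in both pictures
p=[217.9,-638.8,206.7];print(proj("top",p),proj("side",p))
E
```

```text
(1, 1) [498.747 235.334  -0.231] 0.856103285696821
[[-0.888  0.096]
 [ 0.137 -1.033]]
(1, 0) [499.103 232.901  -0.219] 0.307812053286183
(0, 1) [497.894 238.337  -0.241] 0.3815530287272234
(1, 1) [ 483.099 -275.988    0.273] 0.9375442788701188
[[-0.491  0.327]
 [-0.166 -1.337]]
(1, 0) [ 484.065 -277.347    0.273] 0.47699024917622823
(0, 1) [ 480.702 -268.673    0.273] 0.4023259936777064
[[609.194 358.977]] [[499.504  85.683]]
```

```bash
cat > h.py <<'E'
from pts import *
def down(th):
    y=np.array([np.cos(th),np.sin(th),0]);z=np.array([0,0,-1.]);return R.from_matrix(np.c_[np.cross(y,z),y,z]).as_rotvec()
def pick_th(p,th): # choose half turn with joint 6 nearest present
    q0=arm.sense()["joint_positions"];best=None
    for t in(th,th+np.pi):
        q=arm.solve_ik(p,down(t))
        if q is not None:
            c=np.abs(np.array(q)-q0).max()
            if best is None or c<best[0]: best=(c,t,q)
    return best
def st(m=""):
    s=arm.sense();print(m,"t",round(s["clock"],2),"p",s["tool_pos"],"f",s["ft_force"],"m",s["wrist_torque"],"gap",round(s["finger_gap"],2),"gf",round(float(np.max(s["gripper_force"])),2));return s
E
python3 - <<'E'
from h import *
yaw=.273;L=np.array([483.6,-276.5]);ex=np.array([np.cos(yaw),np.sin(yaw)])
pull=L-80*ex
print(pull,proj("top",[*pull,133]),proj("side",[*pull,133]))
b=pick_th([*pull,190],yaw);print(b)
arm.move_pose([*pull,190],down(b[1]))
arm.set_gripper(40,10)
st("above")
hit=arm.move_linear([*pull,106],rate=45,max_force=4)
s=st(f"touch {hit}")
import cv2
for n in("top","side"):cv2.imwrite(f"pics/{n}_t.png",arm.read_camera(n)[:,:,::-1])
a=cv2.imread("pics/top_t.png")[200:300,390:520];c=cv2.imread("pics/side_t.png")[100:200,330:460]
cv2.imwrite("pics/touch.png",cv2.resize(np.hstack([a,c]),(780,300),interpolation=cv2.INTER_CUBIC))
E
```

```text
[ 406.563 -298.07 ] [[456.376 279.019]] [[418.069 142.585]]
(np.float64(0.8033996629021294), 3.4145926535897932, array([-0.242,  0.088, -0.382,  0.   , -1.1  ,  0.515]))
above t 3.2 p [ 406.605 -298.022  190.019] f [ 0.197  0.544 -0.156] m [-0.001  0.147  0.017] gap 40.01 gf 0.0
touch False t 5.22 p [ 406.696 -298.125  106.224] f [-0.276 -0.326 -0.025] m [-0.025  0.065  0.025] gap 39.66 gf 0.0
```

View pics/touch.png

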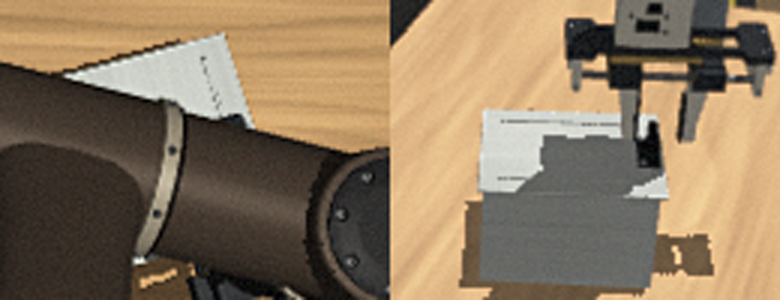

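The picture shows the left finger (side px ≈ (411,147)) and the right finger (≈ (429,147)) either side of the pull at (417,148). Nothing has been touched even though the tips should be below the plate, so I'll compare with projections.

```bash
python3 - <<'E'
from h import *
import cv2
s=st();p=s["tool_pos"];e=np.array([np.cos(.273),np.sin(.273),0])
for d in(-25,-20,20,25): print(d,proj("side",p+d*e-[0,0,8])[0],proj("side",p+d*e+[0,0,40])[0])
print("plate corners model",proj("side",np.c_[LM@R.from_euler("z",.273).as_matrix().T+[483.6,-276.5,97]]),ls)
print(s["orientation"],R.from_rotvec(s["orientation"]).as_matrix())
a=cv2.imread("pics/side_t.png")[85:185,370:480]
cv2.imwrite("pics/touch2.png",cv2.resize(a,(660,600),interpolation=cv2.INTER_CUBIC))
E
```

```text
t 5.32 p [ 406.693 -298.09   106.18 ] f [ 0.038  0.563 -0.193] m [0.062 0.14  0.037] gap 39.99 gf 0.0
-25 [425.343 153.173] [427.079 138.862]
-20 [423.65  153.116] [425.354 138.809]
20 [410.15  152.662] [411.597 138.386]
25 [408.468 152.605] [409.883 138.333]
plate corners model [[359.044 162.031]
 [423.1   164.345]
 [419.121 136.671]
 [360.894 134.886]] [[360.   163.25]
 [422.8  165.2 ]
 [419.5  138.75]
 [361.   136.5 ]]
[-2.503  1.898 -0.001] [[ 0.27  -0.963  0.   ]
 [-0.963 -0.27  -0.   ]
 [ 0.    -0.    -1.   ]]
```

View pics/touch2.png

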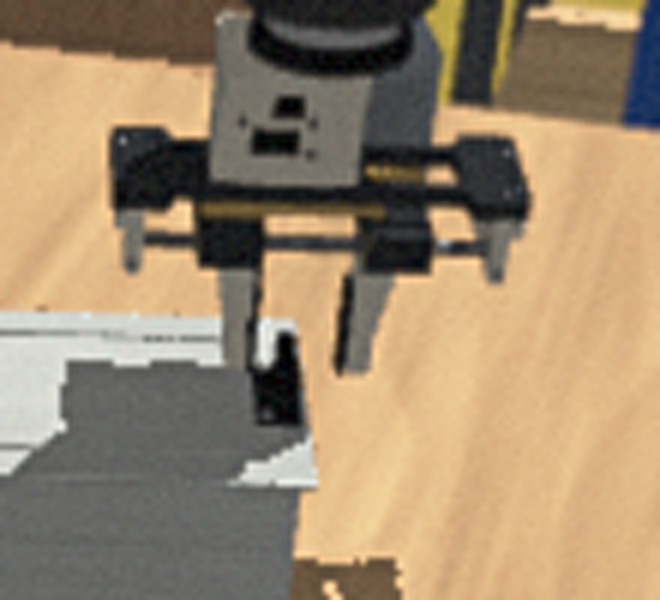

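The fingers show about 6 px higher than projected and touch nothing. I'll go on down slowly until there is contact, to find the true height difference.

```bash
python3 - <<'E'
from h import *
p=arm.sense()["tool_pos"]
hit=arm.move_linear([p[0],p[1],80],rate=30,max_force=4)
st(f"touch {hit}")
import cv2
a=arm.read_camera("side")[85:185,370:480,::-1]
cv2.imwrite("pics/touch3.png",cv2.resize(a,(660,600),interpolation=cv2.INTER_CUBIC))
E
```

```text
touch True t 5.91 p [ 406.589 -298.065   89.397] f [-0.34   0.159  4.474] m [0.193 0.246 0.026] gap 39.8 gf 2.26
```

View pics/touch3.png

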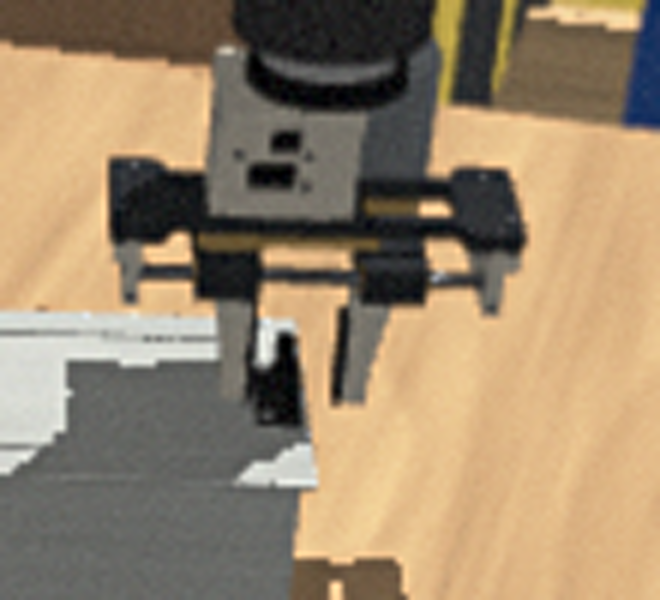

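Contact came at TCP z 89.4, so the tips are at 81.4 by the robot against a plate top at 109. The robot's z reads about 27.6 mm low, and I'll use contact as the reference. The pull sits about 5 mm towards +x of the finger middle. I'll shift, close gently and check.

```bash
python3 - <<'E'
from h import *
ex=np.array([np.cos(.273),np.sin(.273),0])
p=np.array(arm.sense()["tool_pos"]);p[2]=91.5
arm.move_linear(p,rate=30);p+=5.5*ex;arm.move_linear(p,rate=30);a=st("pre")
arm.set_gripper(0,4);b=st("closed soft");d=b["ft_force"]-a["ft_force"];print("along lid x",d@ex)
E
```

```text
pre t 6.54 p [ 412.052 -296.48    91.366] f [-0.086  0.323 -1.43 ] m [0.006 0.133 0.011] gap 40.09 gf 0.0
closed soft t 7.14 p [ 411.507 -296.602   91.525] f [-1.197  0.191  1.078] m [-0.117  0.825 -0.007] gap 10.07 gf 4.0
along lid x -1.1052073693802686
```

```bash
python3 - <<'E'
from h import *
arm.set_gripper(0,60);s=st("60");p=np.array(s["tool_pos"])
arm.move_linear(p+[0,0,12],rate=30);st("up12")
arm.move_linear(p+[0,0,90],rate=120);s=st("up90")
import cv2
a=arm.read_camera("side")[70:190,340:480,::-1]
cv2.imwrite("pics/lift.png",cv2.resize(a,(700,600),interpolation=cv2.INTER_CUBIC))
E
```

```text
60 t 7.36 p [ 411.588 -296.605   91.517] f [-2.983 -0.522  1.536] m [-0.157  0.968 -0.004] gap 9.77 gf 60.0
up12 t 7.91 p [ 411.654 -296.527  103.573] f [-0.131  0.028 -2.544] m [-0.073  0.306  0.012] gap 10.01 gf 60.01
up90 t 8.71 p [ 411.025 -296.311  180.711] f [-0.194 -0.806 -2.362] m [-0.033  0.312  0.057] gap 9.51 gf 60.01
```

View pics/lift.png

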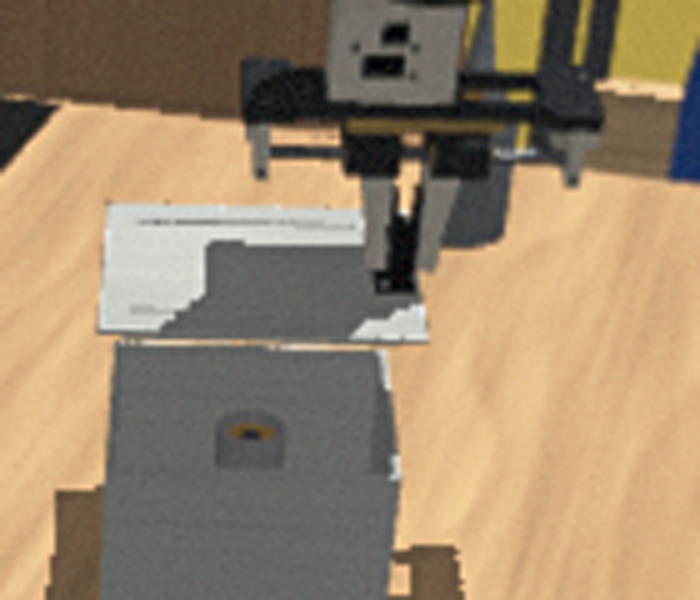

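Lid lifted level. The side view shows the sleeve in the tub with its bush at about (390,156.6). Now I'll lay the lid on the clear bench in the middle, right way up, touching down by force.

```bash
python3 - <<'E'
from h import *
p=[435,-10]
arm.move_pose([*p,150],down(np.pi));st("over")
arm.move_linear([*p,12],rate=120);st("low")
hit=arm.move_linear([*p,-18],rate=20,max_force=3);s=st(f"touch {hit}")
E
```

```text
over t 9.88 p [435.021 -10.363 149.879] f [ 0.198 -0.121 -3.037] m [ 0.008  0.303 -0.025] gap 9.6 gf 60.01
low t 11.18 p [435.519  -9.913  12.516] f [ 0.736  0.78  -2.64 ] m [ 0.025  0.324 -0.045] gap 9.62 gf 60.01
touch True t 12.08 p [434.908 -10.035  -5.545] f [-1.168  0.07   5.287] m [ 0.173  0.507 -0.027] gap 9.48 gf 60.0
```

Touchdown at −5.5 equals 91.5 − 97, so the z offset is the same there (a tool-length error, not joint tilt). Releasing now and locating the sleeve.

```bash
python3 - <<'E'
from h import *
import cv2
arm.set_gripper(40,10);st("rel");p=arm.sense()["tool_pos"]
arm.move_linear([435,-10,60],rate=120);st("up")
T=arm.read_camera("top")
for q in("sleeve","lid"):print(q,[(round(d["score"],2),[round(b*s,1) for b,s in zip(d["bbox"],(640,400,640,400))]) for d in arm.look_for(q,"top")])
S=arm.read_camera("side")
for q in("sleeve","lid"):print(q,[(round(d["score"],2),[round(b*s,1) for b,s in zip(d["bbox"],(640,400,640,400))]) for d in arm.look_for(q,"side")])
def z(im,x0,y0): 
    c=cv2.resize(np.ascontiguousarray(im[y0:y0+75,x0:x0+100,::-1]),(400,300),interpolation=cv2.INTER_CUBIC)
    for i in range(0,100,10):cv2.putText(c,str(x0+i),(i*4,10),0,.3,(0,0,255))
    for i in range(0,75,10):cv2.putText(c,str(y0+i),(0,i*4+4),0,.3,(0,0,255))
    return c
cv2.imwrite("pics/sl.png",np.vstack([np.hstack([z(T,395,218),z(S,345,128)]),np.hstack([z(T,290,210),z(S,310,190)])]))
E
```

```text
rel t 12.82 p [434.009 -10.347  -5.903] f [ 0.332 -0.143  0.211] m [0.016 0.068 0.005] gap 40.34 gf 0.0
up t 13.52 p [434.566 -10.104  59.557] f [-0.34  -0.176 -0.329] m [ 0.003  0.089 -0.012] gap 40.18 gf 0.0
sleeve [(0.51, [438.1, 251.5, 21.5, 17.2])]
lid [(0.7, [346.7, 231.8, 59.4, 40.5])]
sleeve []
lid [(0.85, [351.8, 228.7, 81.4, 51.2])]
```

View pics/sl.png

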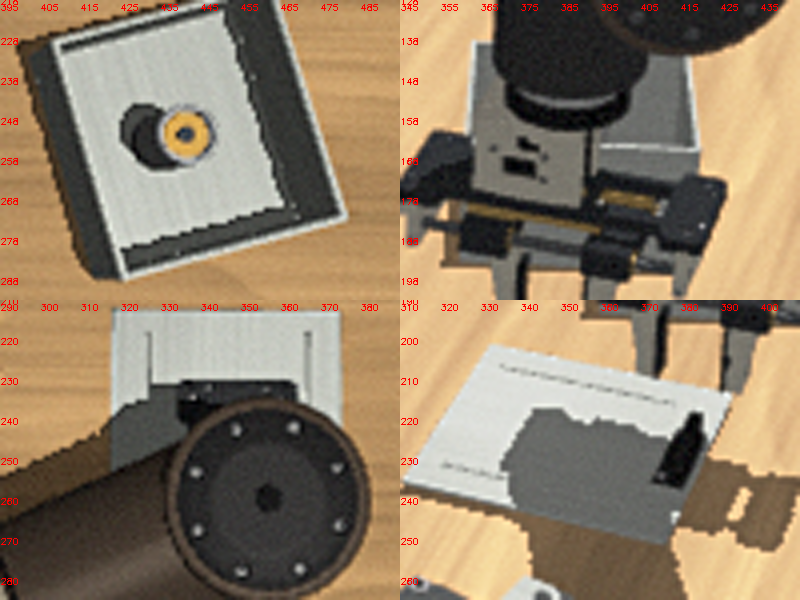

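The lid lies flat, with side corners at about (332,201), (311,236), (393,213) and (378,251). The sleeve's top circle centres at top px (441.4,251.1). On to the sleeve.

```bash
python3 - <<'E'
from h import *
g=least_squares(lambda q:(proj("top",[q[0],q[1],94])-[441.4,251.1])[0],[484,-277]).x
t2=tri([441.4,251.1],[390,156.2]);print("sleeve top-cam",g,"tri",t2)
f=lambda q:LM@R.from_euler("z",q[2]).as_matrix().T+[q[0],q[1],0]
q=least_squares(lambda q:(proj("side",f(q))-[[311,236],[377.8,250.2],[393,213],[332.3,201]]).ravel(),[515,-10,0],x_scale=[100,100,1]);print("lid now side",q.x,np.abs(q.fun).max())
l=least_squares(lambda q:(proj("top",np.array([[91,86,12],[91,-86,12]])+[q[0],q[1],0])-[[317.7,212.2],[375.2,212.2]]).ravel(),[515,-10]);print("lid now top",l.x)
ex=np.array([np.cos(.273),np.sin(.273)]);T=g+4*ex
b=pick_th([*T,130],.273);print(b)
arm.set_gripper(80,5)
arm.move_pose([434.5,-10,140],down(np.pi))
arm.move_pose([*T,140],down(b[1]));st("over")
hit=arm.move_linear([*T,41],rate=60,max_force=5);a=st(f"down {hit}")
E
```

```text
sleeve top-cam [ 483.153 -270.25 ] tri [ 482.934 -272.28    86.11 ]
lid now side [509.279  -5.042   0.022] 0.48099006875952455
lid now top [511.948 -10.562]
(np.float64(0.8593997534306237), 3.4145926535897932, array([-0.153,  0.229, -0.358,  0.   , -0.984,  0.426]))
over t 16.12 p [ 486.432 -268.579  139.056] f [0.284 0.051 0.526] m [-0.024  0.158 -0.001] gap 79.77 gf 0.0
down False t 17.92 p [ 487.25  -269.251   41.364] f [-0.028 -0.263 -0.462] m [ 0.029  0.158 -0.007] gap 80.07 gf 0.0
```

```bash
python3 - <<'E'
from h import *
arm.set_gripper(0,5);s=st("soft");arm.set_gripper(0,40);s=st("40")
p=np.array(s["tool_pos"]);arm.move_linear(p+[0,0,5],rate=30);st("up5")
arm.move_linear(p+[0,0,105],rate=120);st("up")
import cv2
S=arm.read_camera("side");cv2.imwrite("pics/held.png",cv2.resize(np.ascontiguousarray(S[80:200,320:460,::-1]),(700,600),interpolation=cv2.INTER_CUBIC))
E
```

```text
soft t 18.62 p [ 486.641 -269.19    40.92 ] f [-1.217 -0.49   1.008] m [-0.193  0.646 -0.049] gap 42.33 gf 4.97
40 t 18.83 p [ 486.76  -269.146   40.899] f [-1.614 -0.937  1.109] m [-0.223  0.619  0.021] gap 41.65 gf 39.8
up5 t 19.15 p [ 486.996 -269.085   46.031] f [ 0.437  0.775 -2.639] m [0.041 0.131 0.001] gap 41.32 gf 39.78
up t 20.13 p [ 486.166 -268.88   145.05 ] f [ 0.282  0.751 -2.926] m [ 0.069  0.114 -0.044] gap 41.72 gf 39.78
```

View pics/held.png

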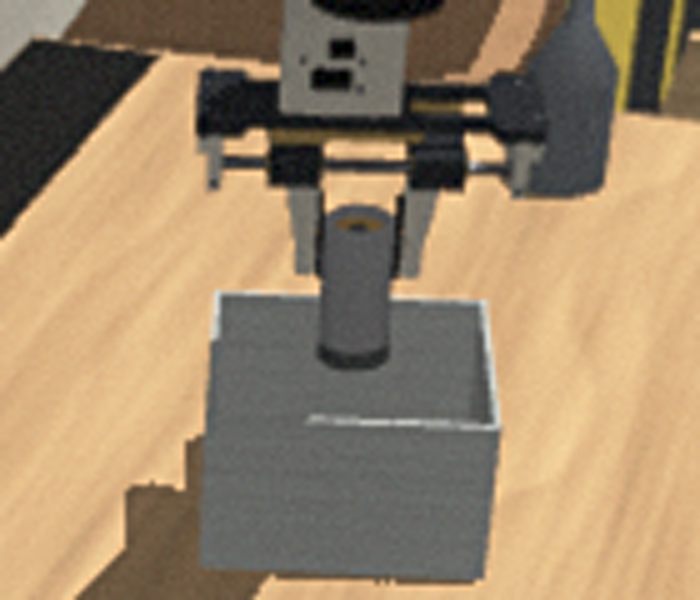

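The sleeve is held upright between the fingers, clear of the tub. Carrying it to the fixture's mouth side and setting it down by touch.

```bash
cat >> h.py <<'E'
YF=-.23;EX=np.array([np.cos(YF),np.sin(YF),0]);EY=np.array([-np.sin(YF),np.cos(YF),0]);HOME=np.array([503.7,235,0])
E
python3 - <<'E'
from h import *
A=HOME+30*EX
b=pick_th([A[0],A[1],150],YF);print(b[1],b[2])
arm.move_pose([A[0],A[1],150],down(b[1]));st("over")
arm.move_linear([A[0],A[1],58],rate=100);st("low")
hit=arm.move_linear([A[0],A[1],44],rate=15,max_force=3);s=st(f"touch {hit}")
import cv2
T=arm.read_camera("top");S=arm.read_camera("side")
f=lambda im,x,y:cv2.resize(np.ascontiguousarray(im[y:y+90,x:x+100,::-1]),(400,360),interpolation=cv2.INTER_CUBIC)
cv2.imwrite("pics/fx.png",np.hstack([f(T,214,200),f(S,275,230)]))
E
```

```text
2.911592653589793 [ 0.742  0.247 -0.283  0.    -1.041 -0.972]
over t 22.0 p [533.044 227.41  149.903] f [-0.257 -0.442 -2.288] m [-0.002  0.072  0.023] gap 41.22 gf 39.78
low t 23.07 p [533.419 228.483  58.65 ] f [ 0.029 -0.492 -3.124] m [ 0.032  0.019 -0.002] gap 41.5 gf 39.78
touch True t 23.71 p [532.687 228.122  48.707] f [-0.74   0.601  4.666] m [ 0.245  0.528 -0.013] gap 41.42 gf 39.85
```

View pics/fx.png

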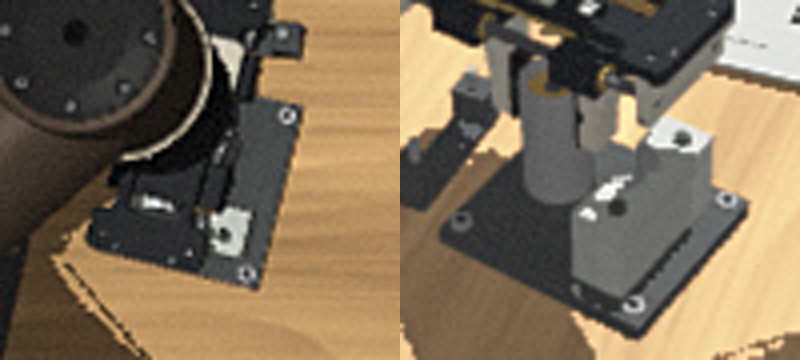

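Touchdown came at 48.7, as expected. The side view shows the sleeve standing on the plate in front of the vee, base centre ≈ (315,277). Checking its lateral offset relative to the vee in the same view, and easing the downward load.

```bash
python3 - <<'E'
from h import *
for uv,z in(([314.8,277.2],12),([313.1,249],102)):
    g=least_squares(lambda q:(proj("side",[q[0],q[1],z])-uv)[0],[530,228]).x-[497.9,238.3]
    c,s=np.cos(-.241),np.sin(-.241);print("fixture x,y:",g@[c,s],g@[-s,c])
p=HOME+30*EX;z=48.7
for i in range(6):
    s=arm.sense()
    if s["ft_force"][2]<0: break
    z+=.15;arm.move_linear([p[0],p[1],z],rate=10)
st(f"z{z}")
E
```

```text
fixture x,y: 34.422703841304774 -5.506185404808334
fixture x,y: 33.98153236692379 -1.4890579487780116
z49.0 t 24.38 p [532.919 228.165  48.833] f [-0.129  0.652 -1.733] m [ 0.202 -0.026 -0.006] gap 41.63 gf 39.82
```

```bash
python3 - <<'E'
from h import *
z=48.95
P=lambda x,y:(HOME+x*EX+y*EY+[0,0,z])
arm.move_linear(P(26,2),rate=20);a=st("free")
hit=arm.move_linear(P(-12,2),rate=15,max_force=5);s=st(f"hit {hit}")
for k in range(2):
    s=arm.sense();d=s["ft_force"]-a["ft_force"];r=s["tool_pos"]-HOME
    print("push(+x react)",d@EX,"lat",d@EY,"fz",s["ft_force"][2],"tool fx,fy",r@EX,r@EY);arm.sleep(.1)
E
```

```text
free t 24.75 p [529.132 230.981  48.843] f [-0.347 -0.262 -0.623] m [0.042 0.216 0.029] gap 41.57 gf 39.82
hit True t 26.43 p [502.941 236.875  48.822] f [ 1.511 -1.471  1.545] m [-0.522 -0.716 -0.009] gap 41.5 gf 39.88
push(+x react) 2.084643191796164 lat -0.7536229075819844 fz 1.5449908191453474 tool fx,fy -1.1661731976056668 1.653155185057062
push(+x react) 1.1534599446061926 lat -0.46529541261425844 fz 4.709386398298169 tool fx,fy -1.1154884290765064 1.6553910619413827
```

```bash
cat >> h.py <<'E'
def avg(n=5):
    F=[];
    for _ in range(n): s=arm.sense();F.append(s["ft_force"]);arm.sleep(.02)
    return np.mean(F,0),s
E
python3 - <<'E'
from h import *
F0=np.array([0,0.1,-1.])
x,y,z=-1.2,1.65,48.95
for i in range(22):
    F,s=avg();r=s["tool_pos"]-HOME;px,py=F@EX,F@EY
    print(i,"cmd",round(x,2),round(y,2),round(z,2),"tool",round(r@EX,2),round(r@EY,2),round(r[2],2),"F",round(px,2),round(py,2),round(F[2],2),"M",s["wrist_torque"].round(2))
    if abs(px-12)<1 and abs(py)<1.5 and F[2]<3: break
    if px<11: x-=.25
    elif px>13.5: x+=.1
    y+=np.clip(.1*py,-.3,.3) if abs(py)>1 else 0
    if F[2]>2: z+=.1
    elif F[2]<-2.5: z-=.05
    arm.move_linear(HOME+x*EX+y*EY+[0,0,z],rate=10)
E
```

```text
0 cmd -1.2 1.65 48.95 tool -1.12 1.67 48.79 F 0.64 -0.94 6.02 M [-0.47 -0.32  0.04]
1 cmd -1.45 1.65 49.05 tool -1.19 1.72 49.0 F 4.1 -0.61 -1.03 M [-0.71 -1.53 -0.01]
2 cmd -1.7 1.65 49.05 tool -1.26 1.7 49.01 F 5.92 -1.0 -2.13 M [-0.89 -2.23  0.06]
3 cmd -1.95 1.55 49.05 tool -1.32 1.74 49.03 F 6.4 -1.07 -2.81 M [-1.03 -2.57  0.03]
4 cmd -2.2 1.44 49.0 tool -1.36 1.75 49.06 F 7.21 -1.35 -3.29 M [-1.05 -2.98 -0.04]
5 cmd -2.45 1.31 48.95 tool -1.39 1.73 49.08 F 8.13 -0.95 -3.57 M [-1.13 -3.23 -0.01]
6 cmd -2.7 1.31 48.9 tool -1.49 1.77 49.12 F 9.25 -1.4 -3.43 M [-1.34 -3.4   0.04]
7 cmd -2.95 1.17 48.85 tool -1.55 1.73 49.13 F 9.71 -0.8 -3.65 M [-1.37 -3.72  0.05]
8 cmd -3.2 1.17 48.8 tool -1.59 1.75 49.12 F 10.67 -1.76 -3.91 M [-1.55 -4.09 -0.05]
9 cmd -3.45 0.99 48.75 tool -1.64 1.72 49.21 F 10.92 -1.47 -3.79 M [-1.6  -4.36 -0.02]
10 cmd -3.7 0.84 48.7 tool -1.69 1.71 49.22 F 11.95 -1.2 -4.04 M [-1.58 -4.68 -0.05]
```

```bash
python3 - <<'E'
from h import *
arm.read_camera("side");print([(round(d["score"],2),[round(b*s,1) for b,s in zip(d["bbox"],(640,400,640,400))]) for d in arm.look_for("sleeve","side")])
for i in range(4):
    F,s=avg();m=R.from_rotvec(s["orientation"]).as_matrix();print("F",F@EX,F@EY,F[2],"tilt",m[:2,2],"gap",s["finger_gap"],s["gripper_force"],(s["tool_pos"]-HOME)@EX,s["tool_pos"][2],s["clock"]);arm.sleep(.2)
c=HOME-1.2*EX-[3.5,1,0]
print("expected sleeve top/bottom px",proj("side",c+[0,0,102]),proj("side",c+[0,0,12]))
E
```

```text
[(0.64, [323.7, 267.1, 20.0, 33.6]), (0.45, [362.6, 227.8, 53.0, 54.1]), (0.25, [326.1, 286.6, 71.0, 55.3])]
F 12.030574845711001 -1.2147796557081678 -4.074235762588574 tilt [-0.    -0.002] gap 41.39073675264202 39.88389194011688 -1.7074428812633753 49.19895082063174 30.2333
F 12.070749119432929 -0.8813239655339339 -4.095672714986244 tilt [-0.    -0.002] gap 41.417324924989565 39.88391876220703 -1.7055505339839279 49.198525603647084 30.5167
F 11.802592496695441 -1.6492223615819943 -4.281486368195017 tilt [-0.    -0.002] gap 41.370730911500935 39.88392770290375 -1.6829308416638413 49.2203471684936 30.8
F 12.107190808733359 -1.3110371099864537 -4.12530448971845 tilt [-0.    -0.002] gap 41.4202470406176 39.883925914764404 -1.7087446877984591 49.19966594644842 31.0833
expected sleeve top/bottom px [[325.241 253.681]] [[325.584 283.087]]
```

Steady: push 12.0 N, lateral −1.3 N (so both faces carry), tilt 0.002 rad, height within 0.5 mm of touchdown. Handing in.

```bash
python3 -c "
from rig import arm
print(arm.close_job())"
```

```text
the job is handed in; nothing more can be done
None
```

The job is handed in, with no verdict returned: the lid lies flat on the bench, and at hand-in the arm was still holding the sleeve upright in the vee of the rightmost fixture with a steady push of about 12 N. The force readings show both faces loaded.

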